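Turn the frame warmer up four clicks and start it

ROBOT

A 6-joint arm with a two-finger parallel gripper is mounted at the origin on a cart in front of the work surface, level with it; the furniture and walls round the work are solid. World frame = base frame: x ahead of the robot, y to its left, z up, the work surface at z = 0. Lengths are in m, angles in rad, forces in N, time in s.
With the tool pointing down it reaches from about 0.35 to 0.975 m from the base axis. Payload 4.9 kg.
Tool frame: the origin (TCP) lies at the very end of the fingers, on their centre line; the grasp point (between the pads) lies 19 mm behind it; z points along the fingers, y is the direction in which the jaws open and shut (so a half turn about z gives the same grasp; the last joint's range is limited). The gripper opens to 85 mm and grips with 20 to 120 N. Pads are 22 mm wide; open, the fingers measure 114 mm over their backs; the gripper's body (76 mm by 85 mm) begins 54 mm behind the grasp point. The pads swing forward as they close: fully open they stand 13 mm farther back than shut.
Start: joints at [-1.405, 0.053, 1.613, -0, 1.476, -0.119], TCP at [0.176, -0.6, 0.231] pointing down, gripper open.
Joint ranges: [-3.01, 3.01], [-1.01, 2.22], [0.06, 2.58], [-1.02, 4.17], [0.09, 2.62], [-3.14, 3.14]. Speed limits (rad/s): [2.57, 2.57, 3.14, 3.14, 3.14, 3.14].

INTERFACE

Orientations are given as a rotation vector (axis times angle).
In Python, from workcell import ctrl gives the robot as it stands.
- The arm moves only by the tool play_rows, never from a script. Its argument "motion" is a list of rows, each a list of 5 numbers: the closure, from 0 (fully open) to 1 (shut), then the shift along the tool's x, y, z in mm, then the turn about the tool's z in rad. In form: [[hand, x, y, z, spin], ...]. A call has exactly 5 rows; each row is the pose to reach, as a shift and turn from the pose measured when the call began, along the tool's axes at that moment; what a row does not reach only later rows make up. A row lasts 1/8 s, in which the tool goes at most 62.5 mm and 10.7 degrees, less where a joint would pass 70% of its speed; a pose out of reach is approached as far as the arm can. A call with a gripper value outside its range is refused whole. The fingers move at their own pace and stop on an object; "grip_force" is the grip in N (left out, the last holds). Time passes only in rows, so rows that repeat a pose let the fingers close, or fill a call up. It gives the time, the measured TCP pose, the force and the opening at its end, in the units of the state.
- ctrl.observe(): the state, without advancing time (a new reading comes with each control period).
- ctrl.read_camera(name): name is "scene" or "top"; returns the picture (420x560x3 uint8, red, green, blue); there is no depth.
- ctrl.camera_params(name): a dict with "mtx" (3x3 intrinsics, pixels), "xyz" and "attitude" of the camera in the world. Camera axes: x right, y down, z forward; pixel columns grow to the right and rows downward; lengths in m; the calibration is good to about 2 mm. A picture is of the moment at which its call begins. camera_params takes no time and is no camera call.
- ctrl.job_done(): hands the job in, once; it reports no verdict.
The state is a dict: "time_s": time; "joint_positions": joint angles; "joint_velocities": joint speeds; "effort": joint torques, N m; "tcp_pos": TCP position; "tcp_rot": TCP orientation; "force": force on the tool from outside, world axes, zero at the start; "wrist_torque": the same for the moment, N m; "finger_gap": opening from 0.0 (shut) to 1.0 (fully open).
Only numpy, scipy, OpenCV 4.12 (cv2) and the standard library are available. Lean on these libraries where they do the work, as an engineer would, in place of code of your own. Each camera call takes 0.05 s, during which the arm holds its last target. There are 200 camera calls.

TASK

The hot-air frame warmer is set too cool for the thick acetate front that lies beside it. With a fingertip, push the bar of its heat dial round clockwise (seen from above) exactly four clicks from where it stands now, and only then press the start key fully down and let it come up again. Grip and lift nothing, and leave the acetate front, the pliers and the loupe where they lie.

Things in the scene. Friction and masses are not known exactly. Their poses are not given: they have to be found in the camera images.
- warmer: Hot-air frame warmer, a white box 170 (its x, depth) x 190 (its y, width) x 80 mm high, fixed on the table. Origin at the centre of its underside; its front faces its -x. On top, in front: a grey control panel with the heat dial (axis at its x -40, y -40 mm) and the start key (x -52, y 60 mm). Behind: a round funnel, 72 mm wide (axis at x 43, y 0 mm), 28 mm above the top.
- heat_dial (a joint): Angle of the heat dial in rad: 0 at the lowest of its ten click positions, growing clockwise seen from above. One click is 24 degrees (0.419 rad); stops lie 2 degrees beyond the end positions. At the start it stands at one of the lowest four. Each click resists with about 0.1 N m, gives way half-way and pulls the dial on into the next position; a free dial always rests in one.
- dial_centre (a point): Point on the dial's axis, 17 mm above the top of the box; x axis along the grip bar to its pointer end, z up. The dial is a round skirt 72 mm wide, 7 mm high above the box, with a straight upright grip bar across its middle: 62 mm long, 13 mm thick, its top 27 mm above the top of the box. Ten black marks on the panel show the click positions.
- dial_pointer (a point): Point in the pointer end of the grip bar (the end with the white line), 30 mm from the dial's axis, at the same height.
- bar_left: The half of the grip bar (6.5 mm thick) that is on the left when looking from the axis towards the pointer end, with that side face. Origin on the dial's axis at the top of the box.
- bar_right: The other half of the grip bar (6.5 mm thick), on the right when looking from the axis towards the pointer end, with that side face. Origin on the dial's axis at the top of the box.
- start_key (a joint): Travel of the start key in m: 0 up, 0.005 fully down. It springs back when let go; fully down takes 5 N.
- start_key_top (a point): Centre of the upper face of the start key, a round white key 22 mm across in a black collar, on the left of the control panel.
- acetate_front: Dark acetate spectacle front, 44 x 136 x 11 mm, loose, lying on the table to the right of the warmer. Origin at the centre of its underside.
- pliers: Pliers with orange grips, 145 x 48 x 12 mm, loose, lying on the table before the warmer. Origin at the centre of their underside.
- loupe: Black watchmaker's loupe, 38 mm across, 31 mm high, loose, standing on the table before the left half of the warmer. Origin at the centre of its underside.

How it is judged:
By the outcome, as a careful person would: the job done as asked, in the order asked, and still so for the second after the job is handed in, with the robot touching nothing.
It also fails if it takes over 67 s, if anything falls off the work surface, if the arm or the gripper's body presses on something with over 40 N, if the wrist force passes 120 N, or if a joint passes its speed limit or range.

## Working session

There is one attempt and no reset: what is moved stays moved. The work goes in short steps, Python scripts to look and compute and a tool call to move; the robot and the scene stay as the last step left them, time stands still between calls to the robot, and variables do not carry over. Pictures are saved under pics/ and viewed, about 8 in all and at most 12, crops included, and the job is handed in when it is done.

Besides the shell and the picture viewer there is one more tool, called after "Request:" as name([rows], argument=value, ...), one row to a line, values as JSON. play_rows: Moves the arm, as the interface text tells. Its arguments: {"type":"object","properties":{"motion":{"type":"array","items":{"type":"array","items":{"type":"number"}}},"grip_force":{"type":"number"}},"required":["motion"]}

```bash
mkdir -p pics; ls; cat > h.py <<'E'
import numpy as np, cv2
from workcell import ctrl
from scipy.spatial.transform import Rotation as R
def cam(n):
    p=ctrl.camera_params(n); a=np.array(p["attitude"],float)
    M=R.from_rotvec(a).as_matrix() if a.shape==(3,) else (a if a.shape==(3,3) else R.from_quat(a).as_matrix())
    return np.array(p["mtx"]),np.array(p["xyz"]),M
def proj(n,P):
    K,c,M=cam(n); q=(np.atleast_2d(P)-c)@M@K.T; return q[:,:2]/q[:,2:]
def ray(n,uv,z):
    K,c,M=cam(n); d=M@np.linalg.solve(K,[uv[0],uv[1],1]); return c+d*(z-c[2])/d[2]
def save(n,f,crop=None,s=1):
    im=ctrl.read_camera(n)[:,:,::-1]
    cv2.imwrite("pics/raw_"+f,im)
    if crop: x0,y0,x1,y1=crop; im=im[y0:y1,x0:x1]
    cv2.imwrite("pics/"+f,cv2.resize(im,None,fx=s,fy=s,interpolation=cv2.INTER_CUBIC))
E
python3 - <<'E'
from h import *
save("top","t1.png");save("scene","s1.png")
a=cv2.imread("pics/t1.png");b=cv2.imread("pics/s1.png")
for n in("top","scene"):print(ctrl.camera_params(n))
print(ctrl.observe())
E
```

```text
pics
{'mtx': array([[502.10017839,   0.        , 280.83395329],
       [  0.        , 502.10017839, 213.59835902],
       [  0.        ,   0.        ,   1.        ]]), 'xyz': array([ 0.4409915 , -0.16540139,  0.91645581]), 'attitude': array([-2.10876415,  2.1604271 , -0.09608098])}
{'mtx': array([[485.88610989,   0.        , 286.52893441],
       [  0.        , 485.88610989, 205.58357669],
       [  0.        ,   0.        ,   1.        ]]), 'xyz': array([-0.19563146, -0.50700841,  0.48944233]), 'attitude': array([-1.79941257,  1.08119015, -0.69242823])}
{'time_s': 0.1, 'joint_positions': array([-1.40499983e+00,  5.32586884e-02,  1.61416825e+00, -4.50141972e-05,
        1.47597720e+00, -1.18977092e-01]), 'joint_velocities': array([-0.00163371, -0.00234784, -0.00330703, -0.00107945,  0.00082353,
       -0.0004615 ]), 'effort': array([ 3.05841404e-04, -3.94900632e+01, -3.71364319e+01, -1.07892270e-04,
        3.86163840e-03, -3.00466809e-06]), 'tcp_pos': array([ 0.17549601, -0.59926818,  0.23019898]), 'tcp_rot': array([-3.10800752e+00, -4.45561192e-01,  1.36891612e-04]), 'force': array([1.11657498, 0.31293838, 0.35977607]), 'wrist_torque': array([ 0.00029732,  0.01418793, -0.00119569]), 'finger_gap': 1.0021751171913127}
```

View pics/t1.png

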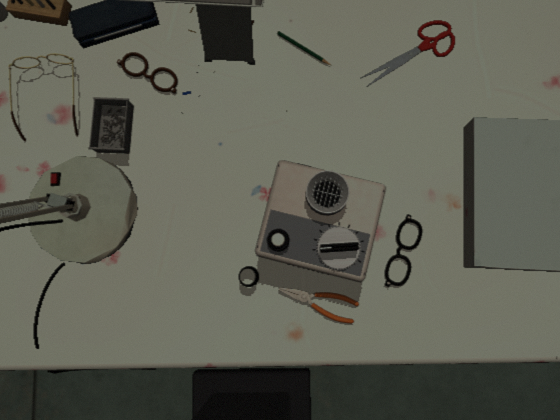

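View pics/s1.png

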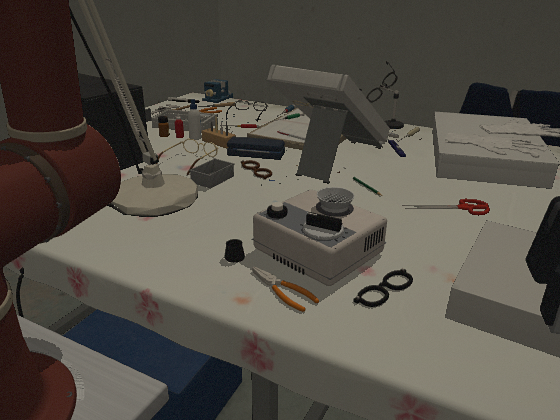

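```bash
python3 - <<'E'
from h import *
a=cv2.imread("pics/raw_t1.png")[155:285,250:395]
a=cv2.convertScaleAbs(a,alpha=1.5)
cv2.imwrite("pics/c1.png",cv2.resize(a,None,fx=4.5,fy=4.5,interpolation=cv2.INTER_CUBIC))
E
```

```text
(no output)
```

View pics/c1.png

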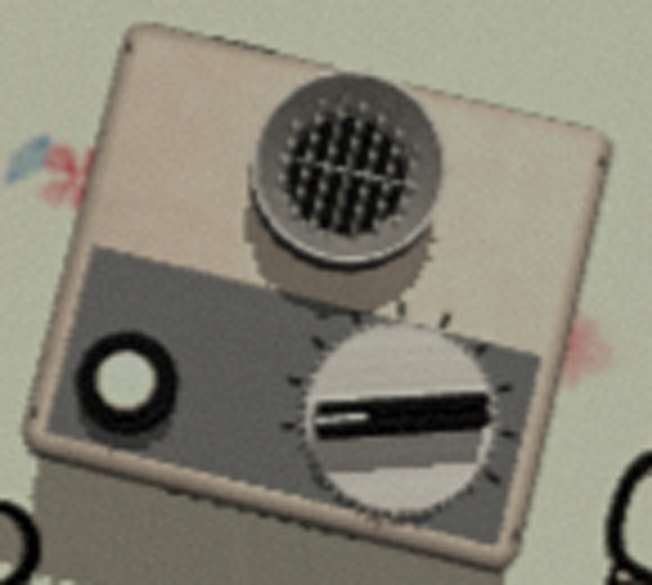

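```bash
cat >> h.py <<'E'
def box(uvs):
    # TL,TR,BR,BL corners in top image at z=.08 -> local (+x,+y),(+x,-y),(-x,-y),(-x,+y)
    W=np.array([ray("top",u,.08)[:2] for u in uvs]); L=np.array([[.085,.095],[.085,-.095],[-.085,-.095],[-.085,.095]])
    c=W.mean(0);H=(L).T@(W-c);th=np.arctan2(H[0,1]-H[1,0],H[0,0]+H[1,1])
    return c,th,W
E
python3 - <<'E'
from h import *
px=lambda u:np.array(u)/4.5+[250,155]
c,th,W=box([px(u) for u in [(136,24),(611,131),(515,568),(25,452)]])
Rm=lambda t:np.array([[np.cos(t),-np.sin(t)],[np.sin(t),np.cos(t)]])
print(c,np.degrees(th));print([np.linalg.norm(W[i]-W[i-1]) for i in range(4)])
loc=lambda u,z:Rm(-th)@(ray("top",px(u),z)[:2]-c)
print("dial skirt",loc((401,418),.087),"key",loc((127,380),.085),"funnel",loc((347,171),.108))
D=c+Rm(th)@[-.04,-.04];K=c+Rm(th)@[-.052,.06];print("D",D,"K",K)
for n,q in dict(marks=[(290,426),(295,381),(319,343),(355,317),(402,308),(446,319),(483,349),(506,387),(508,433),(492,478)]).items():
    for u in q:
        v=ray("top",px(u),.08)[:2]-D;print(np.round(np.linalg.norm(v),4),np.degrees(np.arctan2(v[1],v[0]))-np.degrees(th))
for u in[(318,420),(488,410)]:
    p=ray("top",px(u),.107)[:2];v=p-D;print("bar",p,np.linalg.norm(v),np.degrees(np.arctan2(v[1],v[0]))-np.degrees(th))
a=ray("top",px((318,420)),.107)-ray("top",px((488,410)),.107);print(np.linalg.norm(a),np.degrees(np.arctan2(a[1],a[0]))-np.degrees(th))
E
```

```text
[ 0.53929254 -0.19987936] -14.880678172734436
[np.float64(0.16688564475113185), np.float64(0.18251490704368195), np.float64(0.16631349645245588), np.float64(0.184484921715227)]
dial skirt [-0.03967506 -0.03906474] key [-0.04936392  0.06186023] funnel [0.04125309 0.00082014]
D [ 0.49036175 -0.2282656 ] K [ 0.50444489 -0.12853764]
0.0412 106.26057691591694
0.0419 83.01375127347994
0.0417 59.951114215891906
0.042 37.18595348729872
0.0418 12.740846096799824
0.0412 -10.478937233350125
0.0401 -35.25747708207487
0.0403 -58.60231711921669
0.039 -83.17923880912379
0.0388 -109.2823811886294
bar [ 0.48970915 -0.19640286] 0.03186941795122643 106.05401777478437
bar [ 0.49181652 -0.25691601] 0.028687318694153096 -72.21252867801459
0.06054982721203236 106.87519684241117
```

```bash
cat >> h.py <<'E'
D=np.array([.4907,-.2275])
def sh(p,yaw=None):
    o=ctrl.observe();T=R.from_rotvec(o["tcp_rot"]);y0=np.arctan2(*T.as_matrix()[[1,0],0])
    s=0 if yaw is None else (y0-np.radians(yaw)+np.pi)%(2*np.pi)-np.pi
    return [*np.round(T.inv().apply(np.array(p)-o["tcp_pos"])*1000,1),round(s,3)]
def fin(tail_deg,r=.026,off=.0175,z=.092):  # finger pose behind tail, yaw
    a=np.radians(tail_deg);p=D+r*np.array([np.cos(a),np.sin(a)])+off*np.array([-np.sin(a),np.cos(a)])
    return [*p,z],tail_deg+90
E
python3 - <<'E'
from h import *
print(fin(-87,off=.03),sh([.36,-.27,.23],3),sh([.53,-.25,.16],3))
# grey box corners
for z in(0,.1,.15):print(z,[ray("top",u,z)[:2].round(3) for u in[(465,268),(474,118)]])
E
```

```text
([np.float64(0.5220196209049538), np.float64(-0.2518942892163306), 0.092], 3) [np.float64(269.6), np.float64(-264.2), np.float64(0.7), np.float64(0.232)] [np.float64(438.3), np.float64(-235.5), np.float64(70.7), np.float64(0.232)]
0 [array([ 0.455, -0.457]), array([ 0.731, -0.492])]
0.1 [array([ 0.453, -0.425]), array([ 0.7  , -0.457])]
0.15 [array([ 0.453, -0.409]), array([ 0.684, -0.439])]
```

Request:
play_rows([
  [1,0,0,0,0],
  [1,0,0,0,0],
  [1,0,0,0,0],
  [1,0,0,0,0],
  [1,0,0,0,0],
], grip_force=20)

```text
time_s: 0.72
tcp_pos: [0.1755, -0.5993, 0.2302]
tcp_rot: [-3.108, -0.446, 0.0]
force: [0.0, 1.2, 0.8]
finger_gap: 0.003
```

Request:
play_rows([
  [1,54,-53,0,0.05],
  [1,108,-106,0,0.09],
  [1,162,-158,0,0.14],
  [1,216,-211,0,0.19],
  [1,270,-264,0,0.232],
])

```text
time_s: 1.35
tcp_pos: [0.3293, -0.3251, 0.231]
tcp_rot: [-3.14, -0.08, -0.001]
force: [0.1, -0.7, -0.8]
finger_gap: 0.003
```

```bash
python3 - <<'E'
from h import *
print(sh([.525,-.2535,.16],3),ctrl.observe()["tcp_pos"])
E
```

```text
[np.float64(199.0), np.float64(-61.6), np.float64(71.2), np.float64(-0.002)] [ 0.32931822 -0.32514963  0.2309633 ]
```

Request:
play_rows([
  [1,50,-20,0,0],
  [1,100,-40,10,0],
  [1,150,-62,30,0],
  [1,199,-62,55,0],
  [1,199,-62,71,0],
])

```text
time_s: 1.98
tcp_pos: [0.5267, -0.2518, 0.158]
tcp_rot: [-3.138, -0.085, 0.002]
force: [-0.5, 0.5, 0.6]
finger_gap: 0.002
```

```bash
python3 - <<'E'
from h import *
print(sh([.527,-.2535,.115],3),ctrl.observe()["tcp_pos"])
t=cv2.convertScaleAbs(ctrl.read_camera("top")[150:290,240:400,::-1],alpha=1.5)
s=cv2.convertScaleAbs(ctrl.read_camera("scene")[130:310,210:420,::-1],alpha=1.5)
cv2.imwrite("pics/c2.png",np.hstack([cv2.resize(t,(400,350)),cv2.resize(s,(400,350))]))
E
```

```text
[np.float64(0.3), np.float64(1.8), np.float64(43.0), np.float64(0.002)] [ 0.52666718 -0.25183077  0.15799959]
```

View pics/c2.png

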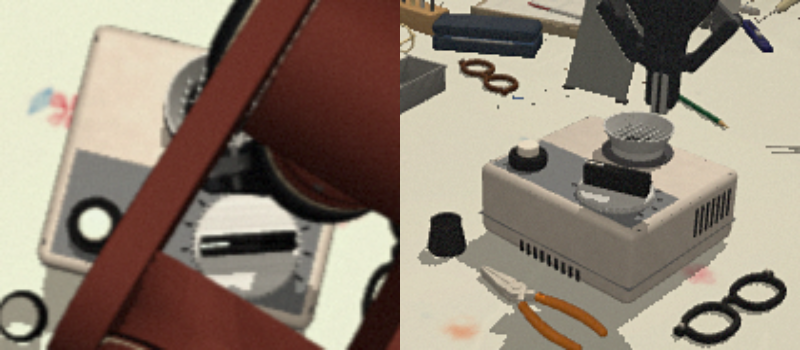

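Request:
play_rows([
  [1,0,2,15,0],
  [1,0,2,30,0],
  [1,0,2,45,0],
  [1,0,2,58,0],
  [1,0,2,65,0],
])

```text
time_s: 2.7
tcp_pos: [0.5229, -0.2535, 0.091]
tcp_rot: [-3.136, -0.081, 0.008]
force: [1.1, -0.1, -0.0]
finger_gap: -0.001
```

```bash
python3 - <<'E'
from h import *
print(ctrl.observe()["tcp_pos"],ctrl.observe()["force"])
for off in(.0175,):
  for t in(-87,-93,-99,-105,-111):print(t,sh(*fin(t,off=off)))
t=cv2.convertScaleAbs(ctrl.read_camera("top")[150:290,240:400,::-1],alpha=1.5)
s=cv2.convertScaleAbs(ctrl.read_camera("scene")[160:300,240:400,::-1],alpha=1.5)
cv2.imwrite("pics/c3.png",np.hstack([cv2.resize(t,(400,350)),cv2.resize(s,(400,350))]))
print(proj("scene",ctrl.observe()["tcp_pos"])-[240,160])
E
```

```text
[ 0.52294027 -0.25352367  0.09100253] [ 1.05269138 -0.11604212 -0.01479861]
-87 [np.float64(-13.3), np.float64(-1.7), np.float64(-0.9), np.float64(-0.001)]
-93 [np.float64(-16.2), np.float64(0.0), np.float64(-0.9), np.float64(0.104)]
-99 [np.float64(-19.1), np.float64(1.4), np.float64(-0.9), np.float64(0.208)]
-105 [np.float64(-22.2), np.float64(2.5), np.float64(-0.9), np.float64(0.313)]
-111 [np.float64(-25.4), np.float64(3.2), np.float64(-0.9), np.float64(0.418)]
[[103.79151319  60.83823965]]
```

View pics/c3.png

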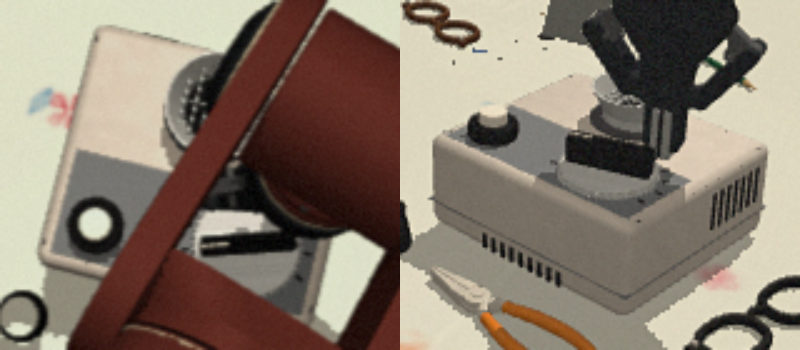

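Request:
play_rows([
  [1,-7,-1,-1,0],
  [1,-13,-1,-1,0.03],
  [1,-16,0,-1,0.1],
  [1,-19,1.4,-1,0.2],
  [1,-19,1.4,-1,0.2],
])

```text
time_s: 3.42
tcp_pos: [0.5038, -0.256, 0.0928]
tcp_rot: [-3.129, 0.232, 0.009]
force: [1.1, -0.1, 0.1]
finger_gap: -0.001
```

```bash
cat > n.py <<'E'
import sys
from h import *
o=ctrl.observe();p=o["tcp_pos"];M=R.from_rotvec(o["tcp_rot"]).as_matrix();yaw=np.degrees(np.arctan2(M[1,0],M[0,0]))
v=p[:2]-D; r=np.hypot(*v); print("pos",p.round(4),"yaw",yaw.round(1),"impl tail",(np.degrees(np.arctan2(v[1],v[0])-np.arcsin(.0175/r))).round(1),"r",r.round(4),"F",o["force"].round(1),"q6",o["joint_positions"][5].round(2))
for t in map(float,sys.argv[1:]):print(t,[float(x) for x in sh(*fin(t))])
E
python3 n.py -105 -111 -117 -123 -129
```

```text
pos [ 0.5038 -0.256   0.0928] yaw -8.5 impl tail -99.1 r 0.0314 F [ 1.1 -0.1  0.1] q6 1.12
-105.0 [-2.8, 1.6, 0.8, 0.114]
-111.0 [-5.8, 2.9, 0.8, 0.218]
-117.0 [-8.9, 4.0, 0.8, 0.323]
-123.0 [-12.1, 4.7, 0.8, 0.428]
-129.0 [-15.3, 5.0, 0.8, 0.532]
```

Request:
play_rows([
  [1,-1.4,0.8,1,0.06],
  [1,-2.8,1.6,1,0.11],
  [1,-4.3,2.3,1,0.16],
  [1,-5.8,2.9,1,0.22],
  [1,-5.8,2.9,1,0.22],
])

```text
time_s: 4.05
tcp_pos: [0.4979, -0.2582, 0.092]
tcp_rot: [-3.086, 0.573, 0.008]
force: [1.7, -0.6, -1.4]
finger_gap: -0.003
```

```bash
python3 n.py -117 -123 -129;python3 - <<'E'
from h import *
t=cv2.convertScaleAbs(ctrl.read_camera("top")[200:280,300:380,::-1],alpha=1.5)
s=cv2.convertScaleAbs(ctrl.read_camera("scene")[190:270,280:360,::-1],alpha=1.5)
cv2.imwrite("pics/c4.png",np.hstack([cv2.resize(t,(400,400)),cv2.resize(s,(400,400))]))
E
```

```text
pos [ 0.4979 -0.2582  0.092 ] yaw -21.0 impl tail -110.6 r 0.0315 F [ 1.7 -0.6 -1.4] q6 1.33
-117.0 [-3.0, 1.6, 0.0, 0.104]
-123.0 [-6.0, 3.0, 0.1, 0.209]
-129.0 [-9.1, 4.1, 0.1, 0.314]
```

View pics/c4.png

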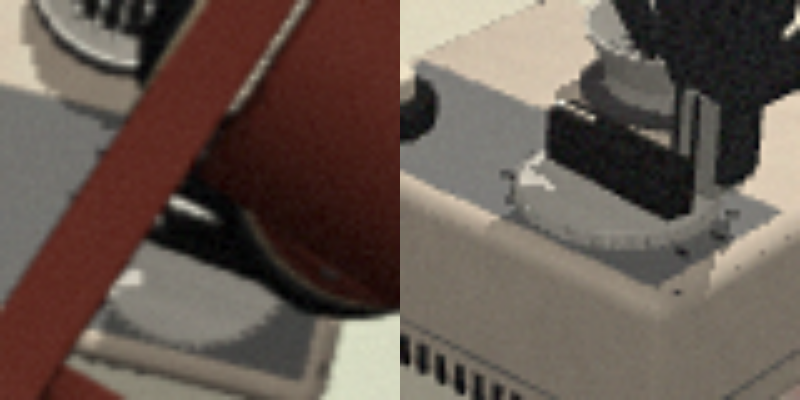

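Request:
play_rows([
  [1,-1.5,0.8,0,0.05],
  [1,-3,1.6,0,0.1],
  [1,-4.5,2.3,0,0.16],
  [1,-6,3,0,0.21],
  [1,-6,3,0,0.21],
])

```text
time_s: 4.78
tcp_pos: [0.4909, -0.2588, 0.0921]
tcp_rot: [-3.01, 0.891, 0.01]
force: [0.4, 1.4, 0.1]
finger_gap: 0.001
```

```bash
python3 n.py -129 -135 -141
```

```text
pos [ 0.4909 -0.2588  0.0921] yaw -33.0 impl tail -123.6 r 0.0313 F [0.4 1.4 0.1] q6 1.53
-129.0 [-2.5, 1.6, 0.1, 0.105]
-135.0 [-5.5, 3.0, 0.1, 0.21]
-141.0 [-8.6, 4.0, 0.1, 0.315]
```

Request:
play_rows([
  [1,-1.2,0.8,0,0.05],
  [1,-2.5,1.6,0,0.1],
  [1,-4,2.3,0,0.16],
  [1,-5.5,3,0,0.21],
  [1,-5.5,3,0,0.21],
])

```text
time_s: 5.4
tcp_pos: [0.4845, -0.2582, 0.0921]
tcp_rot: [-2.902, 1.199, 0.011]
force: [-0.4, 0.4, 0.3]
finger_gap: 0.002
```

```bash
python3 n.py -141 -147 -153
```

```text
pos [ 0.4845 -0.2582  0.0921] yaw -44.9 impl tail -135.4 r 0.0313 F [-0.4  0.4  0.3] q6 1.73
-141.0 [-2.6, 1.6, 0.1, 0.106]
-147.0 [-5.6, 2.9, 0.1, 0.211]
-153.0 [-8.7, 4.0, 0.1, 0.316]
```

Request:
play_rows([
  [1,-1.2,0.8,0,0.05],
  [1,-2.6,1.6,0,0.1],
  [1,-4,2.3,0,0.16],
  [1,-5.6,3,0,0.21],
  [1,-5.6,3,0,0.21],
])

```text
time_s: 6.02
tcp_pos: [0.4782, -0.2563, 0.0921]
tcp_rot: [-2.762, 1.495, 0.012]
force: [0.3, 0.2, -0.1]
finger_gap: -0.003
```

```bash
python3 n.py -153 -159 -165
```

```text
pos [ 0.4782 -0.2563  0.0921] yaw -56.8 impl tail -147.2 r 0.0314 F [ 0.3  0.2 -0.1] q6 1.93
-153.0 [-2.7, 1.5, 0.1, 0.108]
-159.0 [-5.7, 2.9, 0.1, 0.212]
-165.0 [-8.8, 4.0, 0.2, 0.317]
```

Request:
play_rows([
  [1,-1.2,0.8,0,0.05],
  [1,-2.7,1.5,0,0.1],
  [1,-4,2.3,0,0.16],
  [1,-5.7,3,0,0.21],
  [1,-5.7,3,0,0.21],
])

```text
time_s: 6.65
tcp_pos: [0.4724, -0.253, 0.0921]
tcp_rot: [-2.593, 1.774, 0.013]
force: [0.1, -0.5, 0.2]
finger_gap: -0.002
```

```bash
python3 n.py -165 -171 -174 -177 -180;python3 - <<'E'
from h import *
t=cv2.convertScaleAbs(ctrl.read_camera("top")[200:280,300:380,::-1],alpha=1.5)
s=cv2.convertScaleAbs(ctrl.read_camera("scene")[190:270,280:360,::-1],alpha=1.5)
cv2.imwrite("pics/c5.png",np.hstack([cv2.resize(t,(400,400)),cv2.resize(s,(400,400),interpolation=cv2.INTER_CUBIC)]))
# predicted bar ends for clicks 0..5 in scene crop
for k in range(6):
    a=np.radians(93.1-24*k);u=np.array([np.cos(a),np.sin(a)])*.031
    print(k,((proj("scene",[[*(D+u),.107],[*(D-u),.107]])-[280,190])*5+[400,0]).round().tolist())
E
```

```text
pos [ 0.4724 -0.253   0.0921] yaw -68.7 impl tail -159.6 r 0.0313 F [ 0.1 -0.5  0.2] q6 2.14
-165.0 [-2.5, 1.5, 0.1, 0.109]
-171.0 [-5.5, 2.9, 0.1, 0.214]
-174.0 [-7.1, 3.4, 0.1, 0.266]
-177.0 [-8.6, 3.9, 0.1, 0.319]
-180.0 [-10.2, 4.3, 0.1, 0.371]
0 [[533.0, 116.0], [703.0, 153.0]]
1 [[553.0, 103.0], [683.0, 167.0]]
2 [[584.0, 96.0], [651.0, 176.0]]
3 [[620.0, 94.0], [613.0, 177.0]]
4 [[656.0, 100.0], [575.0, 171.0]]
5 [[685.0, 112.0], [545.0, 158.0]]
```

View pics/c5.png

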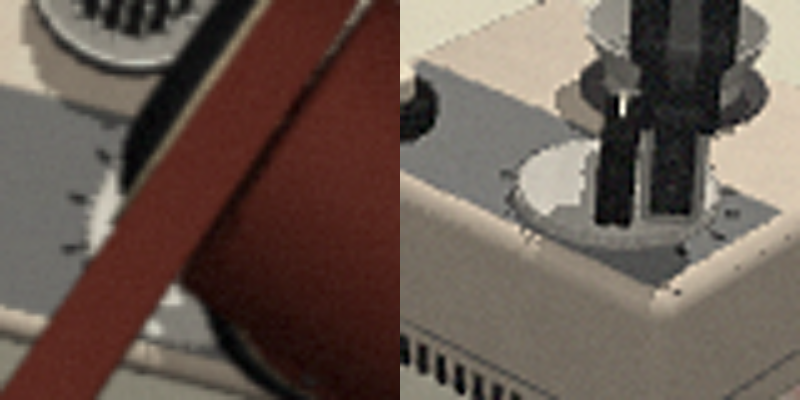

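Request:
play_rows([
  [1,-2.5,1.5,0,0.11],
  [1,-4,2.3,0,0.16],
  [1,-5.5,2.9,0,0.21],
  [1,-7.1,3.4,0,0.27],
  [1,-9,4,0,0.33],
])

```text
time_s: 7.38
tcp_pos: [0.4658, -0.2471, 0.0926]
tcp_rot: [2.263, -2.175, -0.01]
force: [0.4, -2.9, 0.4]
finger_gap: 0.003
```

```bash
python3 n.py -180;python3 - <<'E'
from h import *
t=cv2.convertScaleAbs(ctrl.read_camera("top")[200:280,300:380,::-1],alpha=1.5)
s=cv2.convertScaleAbs(ctrl.read_camera("scene")[190:270,280:360,::-1],alpha=1.5)
cv2.imwrite("pics/c6.png",np.hstack([cv2.resize(t,(400,400)),cv2.resize(s,(400,400),interpolation=cv2.INTER_CUBIC)]))
E
```

```text
pos [ 0.4658 -0.2471  0.0926] yaw -87.7 impl tail -175.2 r 0.0317 F [ 0.4 -2.9  0.4] q6 2.47
-180.0 [-2.2, 1.0, 0.6, 0.04]
```

View pics/c6.png

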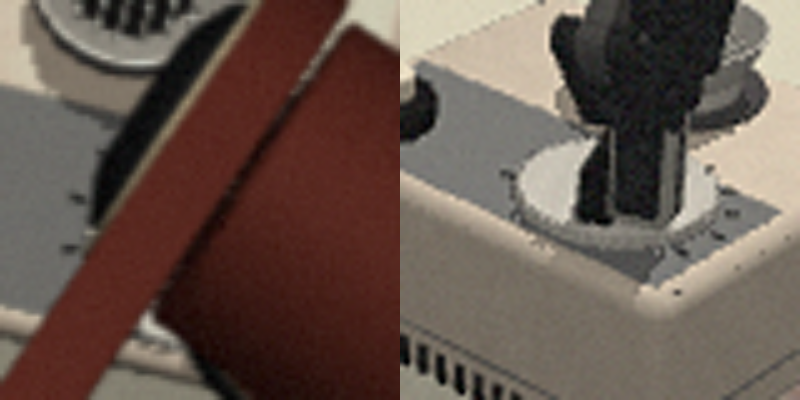

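Request:
play_rows([
  [1,-0.8,0.3,0.5,0.01],
  [1,-1.5,0.6,0.5,0.03],
  [1,-2,1,0.5,0.04],
  [1,-2,1,0.5,0.04],
  [1,-2,1,0.5,0.04],
])

```text
time_s: 8.1
tcp_pos: [0.4645, -0.2445, 0.0919]
tcp_rot: [2.222, -2.218, -0.012]
force: [-0.6, 0.6, -0.8]
finger_gap: -0.001
```

```bash
python3 n.py -180 -183
```

```text
pos [ 0.4645 -0.2445  0.0919] yaw -89.9 impl tail -181.0 r 0.0313 F [-0.6  0.6 -0.8] q6 2.51
-180.0 [0.5, -0.2, -0.1, 0.002]
-183.0 [-0.9, 0.7, -0.1, 0.054]
```

Request:
play_rows([
  [1,6,0,0,0],
  [1,12,0,0,0],
  [1,12,0,-15,0],
  [1,12,0,-50,0],
  [1,12,0,-75,0],
])

```text
time_s: 8.72
tcp_pos: [0.4656, -0.2574, 0.1696]
tcp_rot: [2.222, -2.218, -0.008]
force: [0.8, -0.5, -0.2]
finger_gap: -0.002
```

```bash
python3 - <<'E'
from h import *
print(ctrl.observe()["tcp_pos"],sh([.5057,-.1278,.15]),sh([.5057,-.1278,.15],-45))
E
```

```text
[ 0.46559973 -0.25735884  0.16958514] [np.float64(-129.4), np.float64(-40.4), np.float64(19.7), 0] [np.float64(-129.4), np.float64(-40.4), np.float64(19.7), np.float64(-0.784)]
```

Request:
play_rows([
  [1,-32,-10,0,-0.15],
  [1,-65,-20,0,-0.3],
  [1,-97,-30,0,-0.45],
  [1,-129,-40,0,-0.6],
  [1,-129,-40,0,-0.78],
])

```text
time_s: 9.35
tcp_pos: [0.5061, -0.1265, 0.171]
tcp_rot: [-2.905, 1.194, 0.006]
force: [0.1, 0.9, 0.0]
finger_gap: 0.003
```

```bash
python3 - <<'E'
from h import *
print(ctrl.observe()["tcp_pos"],sh([.5057,-.1278,.11],-45))
for k in(3,4,5):
    a=np.radians(93.1-24*k);u=np.array([np.cos(a),np.sin(a)])*.031
    print(k,((proj("top",[[*(D+u),.107],[*(D-u),.107]])-[270,180])*4).round().tolist(),((proj("scene",[[*(D+u),.107],[*(D-u),.107]])-[250,180])*4+[400,0]).round().tolist())
t=cv2.convertScaleAbs(ctrl.read_camera("top")[180:280,270:370,::-1],alpha=1.5)
s=cv2.convertScaleAbs(ctrl.read_camera("scene")[180:280,250:350,::-1],alpha=1.5)
cv2.imwrite("pics/c7.png",np.hstack([cv2.resize(t,(400,400)),cv2.resize(s,(400,400),interpolation=cv2.INTER_CUBIC)]))
E
```

```text
[ 0.50613993 -0.12652076  0.17103714] [np.float64(0.8), np.float64(1.2), np.float64(61.0), np.float64(0.005)]
3 [[250.0, 198.0], [311.0, 341.0]] [[696.0, 116.0], [690.0, 182.0]]
4 [[281.0, 192.0], [279.0, 347.0]] [[725.0, 120.0], [660.0, 177.0]]
5 [[313.0, 200.0], [248.0, 339.0]] [[748.0, 129.0], [636.0, 167.0]]
```

View pics/c7.png

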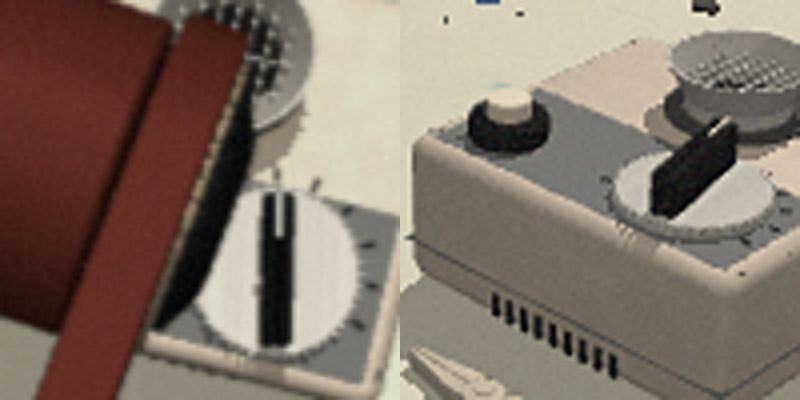

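```bash
python3 - <<'E'
from h import *
for z in(.085,.09,.095,.1,.105):print(z,((proj("scene",[.5057,-.1278,z])-[250,180])*4+[400,0]).round(1))
E
```

```text
0.085 [[505.  128.2]]
0.09 [[505.1 118.5]]
0.095 [[505.1 108.7]]
0.1 [[505.2  98.9]]
0.105 [[505.2  89.1]]
```

Request:
play_rows([
  [1,1,1,12,0],
  [1,1,1,25,0],
  [1,1,1,38,0],
  [1,1,1,50,0],
  [1,1,1,56,0],
])

```text
time_s: 10.07
tcp_pos: [0.505, -0.129, 0.1134]
tcp_rot: [-2.9, 1.207, 0.009]
force: [0.2, -0.4, 0.6]
finger_gap: -0.003
```

Request:
play_rows([
  [1,0,0,3,0],
  [1,0,0,6,0],
  [1,0,0,9,0],
  [1,0,0,12,0],
  [1,0,0,14,0],
])

```text
time_s: 10.7
tcp_pos: [0.5051, -0.129, 0.0996]
tcp_rot: [-2.9, 1.207, 0.008]
force: [-1.8, 0.8, 2.8]
finger_gap: 0.001
```

Request:
play_rows([
  [1,0,0,1,0],
  [1,0,0,2,0],
  [1,0,0,3,0],
  [1,0,0,3,0],
  [1,0,0,3,0],
])

```text
time_s: 11.32
tcp_pos: [0.5052, -0.129, 0.0969]
tcp_rot: [-2.9, 1.207, 0.008]
force: [-1.5, 1.4, 4.7]
finger_gap: 0.005
```

Request:
play_rows([
  [1,0,0,0.7,0],
  [1,0,0,1.4,0],
  [1,0,0,2,0],
  [1,0,0,2,0],
  [1,0,0,2,0],
])

```text
time_s: 11.95
tcp_pos: [0.5052, -0.129, 0.0959]
tcp_rot: [-2.9, 1.207, 0.009]
force: [-4.6, 1.0, 10.8]
finger_gap: 0.002
```

Request:
play_rows([
  [1,0,0,1,0],
  [1,0,0,2,0],
  [1,0,0,2.5,0],
  [1,0,0,2.5,0],
  [1,0,0,2.5,0],
])

```text
time_s: 12.58
tcp_pos: [0.5053, -0.1291, 0.0958]
tcp_rot: [-2.901, 1.206, 0.01]
force: [-9.4, 3.8, 17.3]
finger_gap: 0.005
```

```bash
python3 - <<'E'
from h import *
print(ctrl.observe()["tcp_pos"],ctrl.observe()["force"])
s=cv2.convertScaleAbs(ctrl.read_camera("scene")[180:240,250:310,::-1],alpha=1.5)
cv2.imwrite("pics/c8.png",cv2.resize(s,(480,480),interpolation=cv2.INTER_CUBIC))
E
```

```text
[ 0.50531047 -0.12907128  0.0958341 ] [-9.39968103  3.7969958  17.26790438]
```

View pics/c8.png

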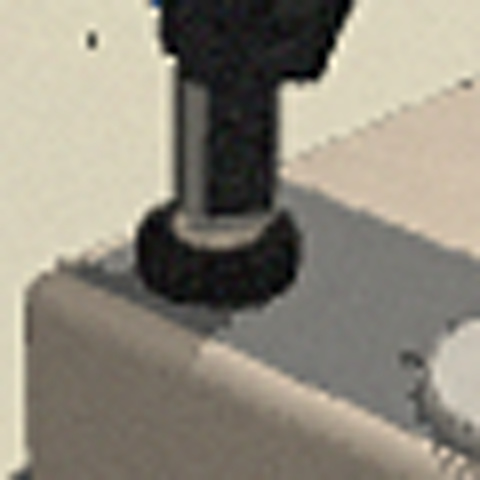

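Request:
play_rows([
  [1,0,0,-6,0],
  [1,0,0,-20,0],
  [1,0,0,-50,0],
  [1,0,0,-80,0],
  [1,0,0,-100,0],
])

```text
time_s: 13.25
tcp_pos: [0.5064, -0.1296, 0.1975]
tcp_rot: [-2.901, 1.206, 0.007]
force: [-1.0, 0.0, -0.4]
finger_gap: -0.001
```

```bash
python3 - <<'E'
from h import *
print(ctrl.observe()["tcp_pos"],ctrl.observe()["force"])
for i in range(2):ctrl.read_camera("top")
t=cv2.convertScaleAbs(ctrl.read_camera("top")[150:300,230:440,::-1],alpha=1.5)
s=cv2.convertScaleAbs(ctrl.read_camera("scene")[180:310,220:420,::-1],alpha=1.5)
cv2.imwrite("pics/c9.png",np.hstack([cv2.resize(t,(400,286)),cv2.resize(s,(400,286),interpolation=cv2.INTER_CUBIC)]))
E
```

```text
[ 0.50644944 -0.12955666  0.19754586] [-1.04782356  0.03768824 -0.44617249]
```

View pics/c9.png

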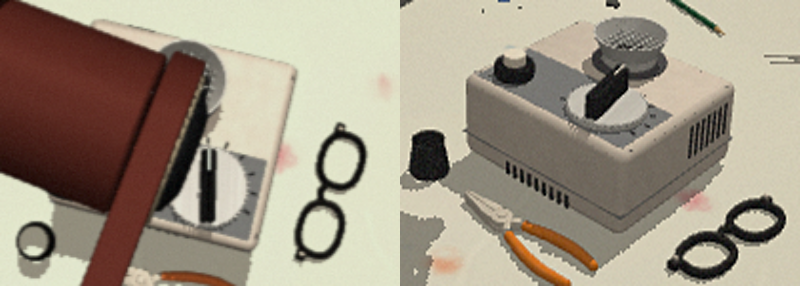

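The dial stands at click 4, the key is up again, and the loose objects lie where they were. The arm is clear of everything, so I am handing in.

```bash
python3 -c "
from h import *
print(ctrl.job_done())"
```

```text
the job is handed in; nothing more can be done
None
```

I turned the heat dial four clicks clockwise with the closed fingertip, then pressed the start key fully down and let it come up. The job is handed in, at about 13.5 s on the robot's clock.

- **Dial:** It started at its lowest position (0). After the push the bar lay where I had computed position 4 in the top view. Five marks were left beyond its pointer, which fits position 4 of ten.
- **Key:** It came to a hard stop at about 17 N, well past the 5 N needed. I pressed it only after the dial was confirmed. The last pictures show it back up.
- **Last checks:** The arm was about 10 cm above the key and touching nothing. The acetate front, pliers and loupe looked unmoved, judged by eye. No check failed. In the scene camera the key appeared about 2–3 mm from where I had computed it, and I allowed for that before pressing.

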